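Pack a cast tile from the mould

TASK

Fold all three cardboard walls of the packing tray upright. Then push the ejector paddle all the way to its stop so that the plaster tile is slid right out of the mould and lies flat in the tray, and let the paddle spring back; do not touch the tile itself. The walls must still be upright at the end, and leave the jars, tape and other things on the table where they are.

Things in the scene. Friction and masses are not known exactly. Their poses are not given: they have to be found in the camera images.
- mould: fixed aluminium tile mould, with a cardboard tray fixed to its mouth. Origin on the table under the middle of the mouth; +y = ejecting direction, z up. Mould: y -104 to 0 mm, x +-52 (spring housings on its flanks to x +-68), 46 high; channel 84 wide, floor at z 22, two top rails over the tile's side edges with a 60 mm wide opening between; open at y = 0
- tray_floor (a point): middle of the tray's floor, on its top (mould frame 0, 44, 19 mm). Floor 88 x 88 mm, mould x +-44, y 0 to 88, on a block 76 (x) by 80 mm. The walls' hinge lines, at z 19: x = -44 (near wall), x = +44 (far wall), y = 88 (end wall). No wall at the mouth
- ejector (a joint): travel (m) of the steel ejector slide along the mould's +y: 0 = at rest, 0.082 = stop. A spring returns it; pushing takes about 3 N at first, 8 N at the stop. Its upright paddle is 50 mm wide (x), 8 thick (y) and rises from the channel to z 86 mm, 40 clear above rails and rear wall; its foot drives the tile
- paddle_back (a point): middle of the paddle's back face (the face to push, looking along the mould's -y), at z 68 mm; at rest at mould y = -84 mm
- tile: loose white plaster tile, 80 mm (x) by 70 mm (y) by 14 mm, origin at the middle of its underside; at the start in the mould's channel in front of the ejector, its middle at mould y about -39 mm
- panel_near (a joint): hinge of the packing tray's wall at the mould's -x side, the side nearer the robot: a brown board 82 mm along its hinge, 46 mm from hinge to free edge, 4 mm thick. 0 = lying out flat, level with the tray floor; 1.57 = standing upright (its stop). A stiff crease: it stays where it is put
- panel_near_edge (a point): middle of the free edge of that wall (half its thickness)
- panel_far (a joint): hinge of the packing tray's wall at the mould's +x side, the side away from the robot: a brown board 82 mm along its hinge, 46 mm from hinge to free edge, 4 mm thick. 0 = lying out flat, level with the tray floor; 1.57 = standing upright (its stop). A stiff crease: it stays where it is put
- panel_far_edge (a point): middle of the free edge of that wall
- panel_end (a joint): hinge of the packing tray's end wall, facing the mould's mouth: a brown board 82 mm along its hinge, 46 mm from hinge to free edge, 4 mm thick. 0 = lying out flat, level with the tray floor; 1.57 = standing upright (its stop). A stiff crease: it stays where it is put
- panel_end_edge (a point): middle of the free edge of that wall
- jar_a: paint jar, 64 mm across, 72 mm high; origin under its middle. Leave alone
- jar_b: another paint jar, 64 mm across, 72 mm high; origin under its middle. Leave alone
- tape: roll of tape lying flat, 90 mm across, 48 mm high; origin under its middle. Leave alone
- brush: brush 190 mm long, lying along its x. Leave alone
- bottle: bottle, 72 mm across, 200 mm high; origin under its middle. Leave alone
- bowl: white bowl, 150 mm across, 70 mm high; origin under its middle. Leave alone
- can: can, 70 mm across, 100 mm high; origin under its middle. Leave alone
Not all that is in view belongs to the job. Of the things like the tile, leave any that is blue or red; of the rest the larger one is meant.

How it is judged:
By the outcome, as a careful person would: the job done as asked, in the order asked, and still so for the second after the job is handed in, with the robot touching nothing.
It also fails if it takes over 72 s, if anything falls off the work surface, if the arm or the gripper's body presses on something with over 40 N, if the wrist force passes 120 N, or if a joint passes its speed limit or range.

ROBOT

A 6-joint arm with a two-finger parallel gripper is mounted at the origin on the work surface. World frame = base frame: x ahead of the robot, y to its left, z up, the work surface at z = 0. Lengths are in m, angles in rad, forces in N, time in s.
With the tool pointing down it reaches from about 0.375 to 0.975 m from the base axis. Payload 3.8 kg.
Tool frame: the origin (TCP) lies on the centre line of the jaws, within the pads' length; the fingertips stand 11 mm ahead of it and the grasp point (between the pads) lies 8 mm behind it (env.finger_overhang is the z of the fingertips in the tool frame, in m); z points along the fingers, y is the line along which they close (so a half turn about z gives the same grasp; the last joint's range is limited). The gripper opens to 85 mm and grips with 20 to 120 N. Pads are 22 mm wide; open, the fingers measure 114 mm over their backs; the gripper's body (76 mm by 85 mm) begins 54 mm behind the grasp point. The pads swing forward as they close: fully open they stand 13 mm farther back than shut.
Start: joints at [-1.175, 0.264, 1.604, -0, 1.274, -0.037], TCP at [0.283, -0.613, 0.207] pointing down, gripper open.
Joint ranges: [-2.63, 2.63], [-0.94, 2.18], [0.31, 2.57], [-1.31, 4.45], [0, 2.66], [-2.55, 2.55]. Speed limits (rad/s): [2.57, 2.57, 3.14, 3.14, 3.14, 3.14].

INTERFACE

Orientations are given as a rotation vector (axis times angle).
In Python, from cell import env gives the robot as it stands. The module is installed in compiled form; this text tells all that it offers.
- The arm moves only by the tool arm_command, never from a script. Its argument "moves" is a list of rows, each an object of numbers: "tx", "ty", "tz": the shift along the tool's x, y, z in mm; "ax", "ay", "az": the turn, a rotation vector about the tool's x, y, z in degrees. A call has 1 to 5 rows; each row shifts and turns the commanded pose from where the row before left it, along the tool's axes as they then stand; what a row does not reach is not made up. A row lasts 1/10 s, in which the tool goes at most 50 mm and 8.59 degrees, less where a joint would pass 70% of its speed; a pose out of reach is approached as far as the arm can. A call is refused whole if a number of a shift passes 50 or a number of a turn 8.59, either way. A call with a gripper value outside its range is refused whole. "jaw" is the closure, from 0 (fully open) to 1 (shut), set as the call begins (left out, the last holds). The fingers move at their own pace and stop on an object; "squeeze" is the grip in N (left out, the last holds). Time passes only in rows, so rows that do not move let the fingers close. It gives the time, the measured TCP pose, the force, the opening and the grip force at its end, in the units of the state.
- env.get_state(): the state, without advancing time (a new reading comes with each control period).
- env.capture(name): name is "side" or "top" or "wrist"; returns (picture, depth): 480x640x3 uint8, red, green, blue; 480x640 float32, m along the optical axis (not along the pixel's ray), 0 where there is no reading.
- env.camera_info(name): a dict with "fovy" (degrees; the focal length in pixels is half the picture's height over the tangent of half this angle, whatever the lens; pixels are square), "cx", "cy" (the principal point, pixels), "pose" (4x4, takes a point from camera to world coordinates); the wrist camera has in their place "tool_from_camera" (4x4, takes a point from camera to tool coordinates, whose origin is the TCP and whose axes are the flange's). Camera axes: x right, y up, looking along -z (the intrinsics and any distortion apply to the point x, -y, -z); pixel columns grow to the right and rows downward; lengths in m; the calibration is good to about 2 mm. A picture is of the moment at which its call begins: read the wrist's pose just before it. camera_info takes no time and is no camera call.
- env.hand_in(): hands the job in; it is judged then, once.
The state is a dict: "time_s": time; "q": joint angles; "qvel": joint speeds; "tau": joint torques, N m; "tool_pos": TCP position; "eef_rot": TCP orientation; "force": force on the tool from outside, world axes, zero at the start; "moment": the same for the moment, N m; "finger_gap": opening from 0.0 (shut) to 1.0 (fully open); "grasp_force": force on a finger pad.
Only numpy, scipy, OpenCV 4.12 (cv2) and the standard library are available. Lean on these libraries where they do the work, as an engineer would, in place of code of your own. Each camera call takes 0.05 s, during which the arm holds its last target. There are 200 camera calls.

## Working session

There is one attempt and no reset: what is moved stays moved. The work goes in short steps, Python scripts to look and compute and a tool call to move; the robot and the scene stay as the last step left them, time stands still between calls to the robot, and variables do not carry over. Pictures are saved under pics/ and viewed, at most 10 in all, crops included, and the job is handed in when it is done.

Besides the shell and the picture viewer there is one more tool, called after "Call:" as a command line: name --argument value ..., lists and objects as JSON in quotes. arm_command: Moves the arm, as the interface text tells. Its arguments: {"type":"object","properties":{"moves":{"type":"array","items":{"type":"object","properties":{"tx":{"type":"number"},"ty":{"type":"number"},"tz":{"type":"number"},"ax":{"type":"number"},"ay":{"type":"number"},"az":{"type":"number"}}}},"jaw":{"type":"number"},"squeeze":{"type":"number"}},"required":["moves"]}

```bash
mkdir -p pics
cat > h.py <<'E'
import numpy as np, cv2
from cell import env
from scipy.spatial.transform import Rotation as R
def cap(n,f):
    st=env.get_state(); im,d=env.capture(n); cv2.imwrite(f'pics/{f}.png',im[:,:,::-1]); np.savez(f'pics/{f}.npz',im=im,d=d); return st,im,d
def pose(n,st=None):
    c=env.camera_info(n)
    if 'pose' in c: return c,np.array(c['pose'])
    T=np.eye(4);T[:3,:3]=R.from_rotvec(st['eef_rot']).as_matrix();T[:3,3]=st['tool_pos']
    return c,T@np.array(c['tool_from_camera'])
def cloud(n,d,st=None):
    c,T=pose(n,st); f=240/np.tan(np.radians(c['fovy']/2)); v,u=np.mgrid[:480,:640]
    P=np.stack([(u-c['cx'])/f*d,-(v-c['cy'])/f*d,-d],-1)
    return P@T[:3,:3].T+T[:3,3]
E
python3 - <<'E'
from h import *
for n in('top','side'):
    st,im,d=cap(n,n+'0'); c=env.camera_info(n); print({k:np.round(v,3) if not isinstance(v,str) else v for k,v in c.items()})
print(env.camera_info('wrist'),st['eef_rot'])
E
```

```text
{'fovy': np.float64(42.384), 'cx': np.float64(315.412), 'cy': np.float64(242.193), 'pose': array([[-0.008,  0.995, -0.098,  0.348],
       [-1.   , -0.009, -0.011, -0.02 ],
       [-0.012,  0.098,  0.995,  1.701],
       [ 0.   ,  0.   ,  0.   ,  1.   ]])}
{'fovy': np.float64(46.74), 'cx': np.float64(313.107), 'cy': np.float64(236.604), 'pose': array([[-0.664,  0.516, -0.541, -0.214],
       [-0.748, -0.439,  0.498,  0.669],
       [ 0.02 ,  0.735,  0.677,  1.004],
       [ 0.   ,  0.   ,  0.   ,  1.   ]])}
{'fovy': 59.456806217970325, 'cx': 315.596156590958, 'cy': 242.5512046039859, 'tool_from_camera': array([[ 5.38470723e-04,  9.63774204e-01,  2.66718941e-01,
         6.82250535e-02],
       [ 9.99999347e-01, -7.87810815e-04,  8.27842856e-04,
        -7.04826308e-05],
       [ 1.00797766e-03,  2.66718321e-01, -9.63773999e-01,
        -1.66923582e-01],
       [ 0.00000000e+00,  0.00000000e+00,  0.00000000e+00,
         1.00000000e+00]])} [-3.06616912e+00 -6.74056073e-01  6.64202131e-04]
```

View pics/top0.png

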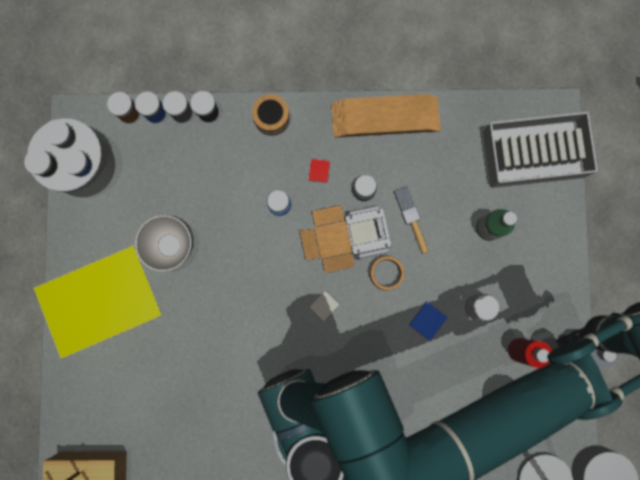

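View pics/side0.png

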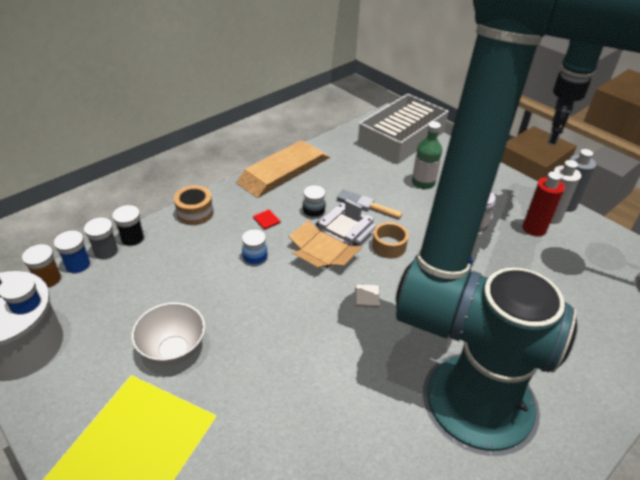

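The top view shows the mould at (370,232) with its tray to the left at (333,238), so it ejects toward world +y. The paddle is at about (385,228). There are four things like the tile:
- white in the mould's channel (362,232), the larger light one
- smaller grey-white block (325,305)
- red (319,170)
- blue (428,321)

I choose the one in the mould. Jar_a is at (278,203), jar_b at (364,187), the tape at (387,272) and the brush at (410,215).

Run:
```python
from h import *
z=np.load('pics/top0.npz');im,d=z['im'],z['d'];P=cloud('top',d)
hsv=cv2.cvtColor(im,cv2.COLOR_RGB2HSV)
def p(u,v): return np.round(P[v,u],3)
for n,(u,v) in dict(mid=(333,238),mouth=(350,236),tile=(362,232),paddle=(385,228),jara=(278,203),jarb=(364,187),tape=(387,257),brush=(410,215),handle=(420,240),blk=(330,300),tblC=(300,170)).items(): print(n,p(u,v))
m=cv2.inRange(hsv,(8,90,60),(22,255,255)); m[:195]=0;m[275:]=0;m[:,:295]=0;m[:,358:]=0
c=max(cv2.findContours(m,0,2)[0],key=cv2.contourArea); print(cv2.minAreaRect(c))
a=cv2.resize(im[180:300,260:440],None,fx=4,fy=4,interpolation=cv2.INTER_CUBIC); cv2.imwrite('pics/crop0.png',a[:,:,::-1])
```

```text
mid [ 0.525 -0.049  0.021]
mouth [ 0.53  -0.096  0.015]
tile [ 0.538 -0.127  0.037]
paddle [ 0.549 -0.189  0.038]
jara [0.615 0.098 0.07 ]
jarb [ 0.656 -0.132  0.069]
tape [ 0.469 -0.192  0.048]
brush [ 0.585 -0.259  0.026]
handle [ 0.518 -0.287  0.013]
blk [ 0.356 -0.039  0.006]
tblC [ 0.719  0.041 -0.003]
((325.1411437988281, 240.13528442382812), (62.801353454589844, 46.64004135131836), 77.47119140625)
```

View pics/crop0.png

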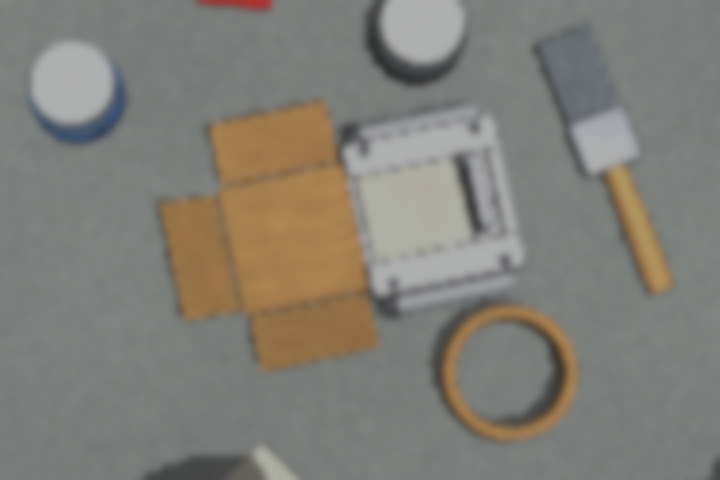

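The crop confirms the white tile in the mould's channel and three flat walls. I'm moving above it with the jaws shut.

Call:
arm_command --moves '[{"tx": 38, "ty": -29, "tz": -5}, {"tx": 38, "ty": -29, "tz": -5}, {"tx": 38, "ty": -29, "tz": -5}, {"tx": 38, "ty": -29, "tz": -5}, {"tx": 38, "ty": -29, "tz": -5}]' --jaw 1 --squeeze 20

```text
invalid input
```

Call:
arm_command --moves '[{"tx": 38, "ty": -29}, {"tx": 38, "ty": -29}, {"tx": 38, "ty": -29}, {"tx": 38, "ty": -29}, {"tx": 38, "ty": -29}]'

```text
invalid input
```

Call:
arm_command --moves '[{"tx": 38, "ty": -29}, {"tx": 38, "ty": -29}, {"tx": 38, "ty": -29}, {"az": 7.4}, {"az": 7.4}]'

```text
invalid input
```

Run:
```python
from h import *
st,im,d=cap('wrist','w1'); print(st['tool_pos'],st['eef_rot'],st['finger_gap'],env.finger_overhang,st['q'])
```

```text
[ 0.28280894 -0.61209567  0.20557789] [-3.06636392e+00 -6.74128030e-01  5.99141755e-04] 1.0013303307160055 0.011 [-1.17490722e+00  2.64655593e-01  1.60528124e+00 -1.91771197e-05
  1.27369267e+00 -3.69121994e-02]
```

View pics/w1.png

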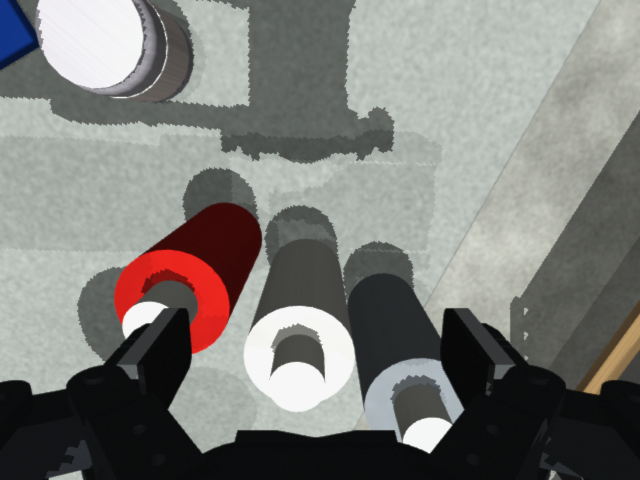

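The moves were refused, probably because each row needs all six keys. The picture shows the start area, with tall bottles (red at 175,300) near the left finger, so I'll rise first.

Call:
arm_command --moves '[{"tx": 0, "ty": 0, "tz": -40, "ax": 0, "ay": 0, "az": 0}, {"tx": 0, "ty": 0, "tz": -40, "ax": 0, "ay": 0, "az": 0}]' --jaw 1 --squeeze 20

```text
time_s: 0.35
tool_pos: [0.2824, -0.6112, 0.2846]
eef_rot: [-3.063, -0.673, 0.002]
force: [0.5, -1.0, -0.1]
finger_gap: 0.691
grasp_force: 0.0
```

Call:
arm_command --moves '[{"tx": 38, "ty": -29, "tz": 0, "ax": 0, "ay": 0, "az": 0}, {"tx": 38, "ty": -29, "tz": 0, "ax": 0, "ay": 0, "az": 0}, {"tx": 38, "ty": -29, "tz": 0, "ax": 0, "ay": 0, "az": 0}, {"tx": 38, "ty": -29, "tz": 0, "ax": 0, "ay": 0, "az": 0}, {"tx": 38, "ty": -29, "tz": 0, "ax": 0, "ay": 0, "az": 0}]'

```text
time_s: 0.85
tool_pos: [0.3951, -0.3996, 0.2865]
eef_rot: [-3.068, -0.674, 0.0]
force: [1.2, -0.9, -0.8]
finger_gap: 0.001
grasp_force: 0.0
```

Call:
arm_command --moves '[{"tx": 38, "ty": -29, "tz": 0, "ax": 0, "ay": 0, "az": 0}, {"tx": 38, "ty": -29, "tz": 0, "ax": 0, "ay": 0, "az": 0}, {"tx": 38, "ty": -29, "tz": 0, "ax": 0, "ay": 0, "az": 0}, {"tx": 38, "ty": -29, "tz": 0, "ax": 0, "ay": 0, "az": 0}, {"tx": 38, "ty": -29, "tz": 0, "ax": 0, "ay": 0, "az": 0}]'

```text
time_s: 1.35
tool_pos: [0.5068, -0.1882, 0.2867]
eef_rot: [3.068, 0.674, 0.0]
force: [1.1, -0.3, 0.7]
finger_gap: -0.002
grasp_force: 0.0
```

Call:
arm_command --moves '[{"tx": 38, "ty": -29, "tz": 15, "ax": 0, "ay": 0, "az": 0}, {"tx": 38, "ty": -29, "tz": 15, "ax": 0, "ay": 0, "az": 0}, {"tx": 38, "ty": -29, "tz": 15, "ax": 0, "ay": 0, "az": 0}, {"tx": 0, "ty": 0, "tz": 20, "ax": 0, "ay": 0, "az": 7.4}, {"tx": 0, "ty": 0, "tz": 10, "ax": 0, "ay": 0, "az": 7.4}]'

```text
time_s: 1.85
tool_pos: [0.5725, -0.0614, 0.2093]
eef_rot: [-3.129, -0.271, 0.006]
force: [-0.6, 0.5, -0.8]
finger_gap: -0.002
grasp_force: 0.0
```

Call:
arm_command --moves '[{"tx": 0, "ty": 0, "tz": 0, "ax": 0, "ay": 0, "az": 0}, {"tx": 0, "ty": 0, "tz": 0, "ax": 0, "ay": 0, "az": 0}]'

```text
time_s: 2.05
tool_pos: [0.5731, -0.0636, 0.2117]
eef_rot: [-3.129, -0.278, 0.001]
force: [-0.3, -0.3, 0.8]
finger_gap: -0.003
grasp_force: 0.0
```

Run:
```python
from h import *
st,im,d=cap('wrist','w2'); print(st['tool_pos'],st['eef_rot'],st['finger_gap'],env.finger_overhang,st['q'])
```

```text
[ 0.57309507 -0.06357325  0.21172838] [-3.12907114e+00 -2.78432404e-01  1.06057427e-03] -0.0031518308751538222 0.011 [-1.53669179e-01  7.61760574e-02  1.81266640e+00 -9.20462067e-06
  1.25344359e+00  1.23963261e+00]
```

View pics/w2.png

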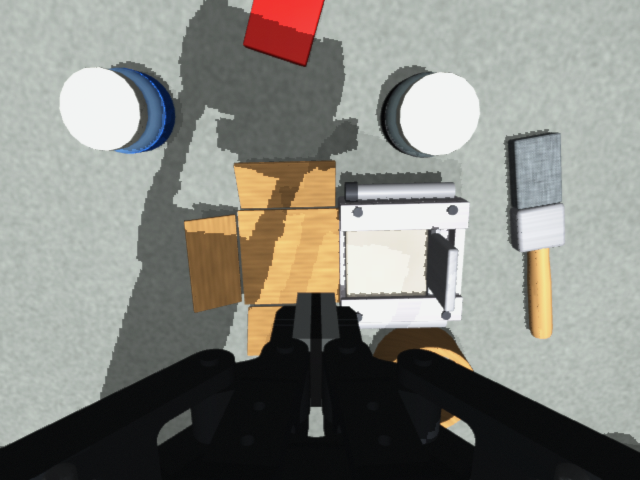

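The shut fingers point at (317,300). The tray floor spans x 240–340 and y 210–305, the mould is at (405,265), the paddle at (448,275), and the jars at (100,110) and (430,113). Next I'll measure.

```bash
cat >> h.py <<'E'
def ray(n,u,v,z,st=None):
    c,T=pose(n,st); f=240/np.tan(np.radians(c['fovy']/2))
    r=T[:3,:3]@np.array([(u-c['cx'])/f,-(v-c['cy'])/f,-1]); o=T[:3,3]; return o+r*(z-o[2])/r[2]
E
python3 - <<'E'
from h import *
z=np.load('pics/w2.npz');im,d=z['im'],z['d'];st=env.get_state();P=cloud('wrist',d,st)
np.save('pics/P2.npy',P)
hsv=cv2.cvtColor(im,cv2.COLOR_RGB2HSV)
for n,u,v,zz in [('hTL',238,210,.019),('hTR',340,209,.019),('hBL',243,305,.019),('rail TL',341,204,.046),('rail TR',467,201,.046),('rail BL',342,327,.046)]:
    print(n,np.round(ray('wrist',u,v,zz,st),4),np.round(P[v,u],4))
for n,u,v in [('floor',290,250),('farpan in',290,205),('far out',290,165),('end in',235,260),('end out',190,265),('near',260,340),('near in',260,310),('tile',380,265),('paddletop',455,280),('rail',400,215),('table',560,100),('jarb',430,113),('jara',100,110)]:
    print(n,np.round(P[v,u],4))
# mould rail mask -> rectangle at z 46
m=((abs(P[...,2]-.046)<.004)).astype(np.uint8)*255; m[:190]=0
c=max(cv2.findContours(m,0,2)[0],key=cv2.contourArea)
Q=P[m>0]; r=cv2.minAreaRect((Q[:,:2]*1000).astype(np.float32)); print('rails',r,np.round(cv2.boxPoints(r)))
# floor+panels
b=cv2.inRange(hsv,(8,70,30),(24,255,255)); b[:, :170]=0;b[:,345:]=0
Q=P[(b>0)&(abs(P[...,2]-.019)<.004)]
r=cv2.minAreaRect((Q[:,:2]*1000).astype(np.float32));print(r)
E
```

```text
hTL [0.5595 0.0028 0.019 ] [0.5592 0.003  0.0179]
hTR [ 0.576  -0.0845  0.019 ] [ 0.5808 -0.0821  0.0455]
hBL [ 0.4714 -0.0132  0.019 ] [ 0.4621 -0.0111 -0.0007]
rail TL [ 0.585 -0.082  0.046] [ 0.5846 -0.0823  0.0435]
rail TR [ 0.6052 -0.1809  0.046 ] [ 0.6048 -0.1822  0.0427]
rail BL [ 0.4787 -0.1037  0.046 ] [ 0.5823 -0.0704  0.2594]
floor [ 0.5321 -0.0476  0.0205]
farpan in [ 0.5723 -0.0412  0.0217]
far out [ 0.6075 -0.0364  0.0383]
end in [ 0.5147 -0.0008  0.0222]
end out [0.5112 0.0328 0.0437]
near [ 0.448  -0.0347  0.036 ]
near in [ 0.471  -0.0297  0.023 ]
tile [ 0.537  -0.1262  0.0357]
paddletop [ 0.5505 -0.1727  0.0859]
rail [ 0.5848 -0.1304  0.0474]
table [ 6.987e-01 -2.531e-01  6.000e-04]
jarb [ 0.6634 -0.1282  0.0733]
jara [0.6249 0.0983 0.0728]
rails ((479.0499267578125, -97.31092834472656), (212.85792541503906, 245.3844451904297), 12.06364917755127) [[ 349.    0.]
 [ 401. -240.]
 [ 609. -195.]
 [ 557.   45.]]
((524.6279907226562, -44.45059585571289), (105.35909271240234, 99.1649398803711), 13.546882629394531)
```

The walls are already partly raised (about 30°). The mould frame is O=(0.533,-0.092) with yaw 10.8°. I'll start with the near wall, moving outside it and tilting slightly.

Add to h.py:
```python
O=np.array([.5327,-.0919,0]);psi=np.radians(10.8);M=np.array([[np.cos(psi),-np.sin(psi),0],[np.sin(psi),np.cos(psi),0],[0,0,1]])
def show():
    st=env.get_state();r=R.from_rotvec(st['eef_rot']).as_matrix()
    f=M.T@np.array(st['force']); print('t',round(st['time_s'],2),'m',np.round(1000*M.T@(np.array(st['tool_pos'])-O),1),'xt',np.round(M.T@r[:,0],3),'zt',np.round(M.T@r[:,2],3),'f',np.round(f,1),'q',np.round(st['q'],2))
```

```text
(no output)
```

Call:
arm_command --moves '[{"tx": -38, "ty": -6, "tz": 0, "ax": 0, "ay": 0, "az": -0.6}, {"tx": -38, "ty": -6, "tz": 0, "ax": 0, "ay": 0, "az": 0}, {"tx": -38, "ty": -6, "tz": 0, "ax": 0, "ay": 0, "az": 0}, {"tx": -38, "ty": -6, "tz": 0, "ax": 0, "ay": 6, "az": 0}, {"tx": 0, "ty": 0, "tz": 0, "ax": 0, "ay": 6, "az": 0}]'

```text
time_s: 2.6
tool_pos: [0.4171, -0.0674, 0.2122]
eef_rot: [-3.092, -0.29, -0.33]
force: [0.8, 0.2, 0.0]
finger_gap: -0.0
grasp_force: 0.0
```

Call:
arm_command --moves '[{"tx": -7, "ty": 0, "tz": 40, "ax": 0, "ay": 0, "az": 0}, {"tx": -7, "ty": 0, "tz": 40, "ax": 0, "ay": 0, "az": 0}, {"tx": -7, "ty": 0, "tz": 30, "ax": 0, "ay": 0, "az": 0}, {"tx": 0, "ty": 0, "tz": 0, "ax": 0, "ay": 0, "az": 0}]'

```text
time_s: 3.0
tool_pos: [0.4179, -0.0665, 0.0964]
eef_rot: [-3.091, -0.287, -0.314]
force: [-0.1, 0.6, -0.8]
finger_gap: -0.001
grasp_force: 0.0
```

```bash
python3 -c "from h import *;show()"
```

```text
t 3.0 m [-108.    46.4   96.4] xt [ 0.979 -0.004  0.201] zt [ 0.201  0.002 -0.979] f [-0.   0.6 -0.8] q [-0.3  -0.27  2.36  0.13  0.87  1.01]
```

Call:
arm_command --moves '[{"tx": -5, "ty": 0, "tz": 31, "ax": 0, "ay": 0, "az": 0}, {"tx": -5, "ty": 0, "tz": 31, "ax": 0, "ay": 0, "az": 0}, {"tx": 0, "ty": 0, "tz": 0, "ax": 0, "ay": 0, "az": 0}]'

```text
time_s: 3.3
tool_pos: [0.423, -0.0662, 0.0357]
eef_rot: [-3.091, -0.287, -0.318]
force: [-1.3, -0.4, -0.8]
finger_gap: -0.002
grasp_force: 0.0
```

```bash
python3 -c "from h import *;show()"
```

```text
t 3.3 m [-102.9   45.8   35.7] xt [ 0.979 -0.003  0.204] zt [ 0.204  0.002 -0.979] f [-1.3 -0.2 -0.8] q [-0.3  -0.16  2.41  0.15  0.72  0.98]
```

Call:
arm_command --moves '[{"tx": 8, "ty": 0, "tz": 2, "ax": 0, "ay": 0, "az": 0}, {"tx": 6, "ty": 0, "tz": -4, "ax": 0, "ay": 0, "az": 0}, {"tx": 6, "ty": 0, "tz": -5, "ax": 0, "ay": 0, "az": 0}, {"tx": 8, "ty": 0, "tz": -3, "ax": 0, "ay": 0, "az": 0}, {"tx": 8, "ty": 0, "tz": -2, "ax": 0, "ay": 0, "az": 0}]'

```text
time_s: 3.8
tool_pos: [0.4589, -0.0607, 0.0584]
eef_rot: [-3.093, -0.287, -0.329]
force: [-0.8, 1.1, -0.0]
finger_gap: 0.001
grasp_force: 0.0
```

Call:
arm_command --moves '[{"tx": 6, "ty": 0, "tz": 0, "ax": 0, "ay": 0, "az": 0}, {"tx": 3, "ty": 0, "tz": 0, "ax": 0, "ay": 0, "az": 0}, {"tx": 0, "ty": 0, "tz": 0, "ax": 0, "ay": 0, "az": 0}, {"tx": 0, "ty": 0, "tz": 0, "ax": 0, "ay": 0, "az": 0}]'

```text
time_s: 4.2
tool_pos: [0.4651, -0.0587, 0.0578]
eef_rot: [-3.092, -0.287, -0.323]
force: [-0.9, -0.2, 0.1]
finger_gap: -0.0
grasp_force: 0.0
```

Run:
```python
from h import *
show()
st,im,d=cap('wrist','w3')
```

```text
t 4.2 m [-60.2  45.3  57.8] xt [ 0.978 -0.003  0.207] zt [ 0.207 -0.    -0.978] f [-0.9 -0.1  0.1] q [-0.25 -0.11  2.32  0.13  0.75  1.05]
```

View pics/w3.png

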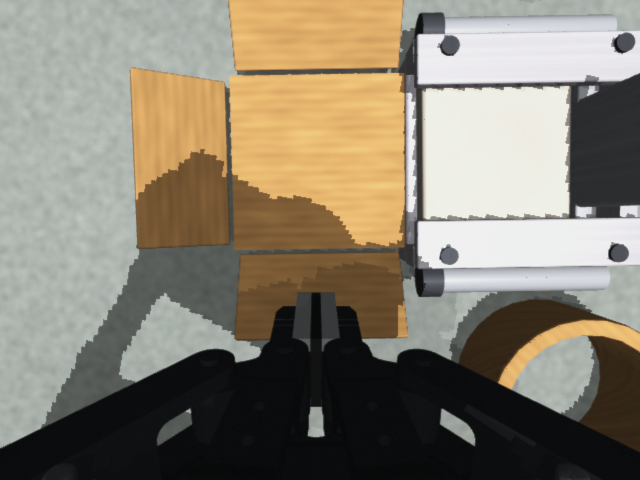

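The near wall, at (320,295) behind the fingers, still looks low. I'll check its height from the depth data, along with the fingertip position.

Run:
```python
from h import *
z=np.load('pics/w3.npz');d=z['d'];st=env.get_state();P=(cloud('wrist',d,st)-O)@M*1000
for u,v in [(250,265),(250,290),(250,330),(385,265),(385,290),(385,330),(317,295),(317,310),(300,305),(330,305),(317,350),(285,310),(180,160),(140,160),(225,160),(320,20),(320,60)]: print((u,v),np.round(P[v,u],1))
```

```text
(250, 265) [-52.6  78.9  23.3]
(250, 290) [-64.2  78.   30.4]
(250, 330) [-81.7  76.8  39.1]
(385, 265) [-52.7  10.7  23.9]
(385, 290) [-64.3  11.7  30.6]
(385, 330) [-81.9  12.9  39. ]
(317, 295) [-55.4  45.1  90.3]
(317, 310) [-57.9  45.1 102.8]
(300, 305) [-57.5  50.8  97.1]
(330, 305) [-57.3  40.8  98.1]
(317, 350) [-65.5  45.2 119.3]
(285, 310) [-60.4  56.2  91.6]
(180, 160) [ -1.  110.5  31.5]
(140, 160) [ -2.4 125.2  42.3]
(225, 160) [ 0.5 91.5 19.8]
(320, 20) [65.  43.3 29.1]
(320, 60) [49.1 43.2 21.8]
```

Run:
```python
from h import *
st,im,d=cap('side','s3');show()
W=(cloud('side',d)-O)@M*1000
r=M.T@R.from_rotvec(st['eef_rot']).as_matrix(); t=1000*M.T@(np.array(st['tool_pos'])-O)
T=(W-t)@r
g=im.max(-1)<90
m=g&(abs(T[...,0])<45)&(abs(T[...,1])<50)&(T[...,2]>-90)&(T[...,2]<30)&(W[...,2]>8)
for a in range(-90,30,10):
    k=m&(T[...,2]>=a)&(T[...,2]<a+10)
    if k.sum(): v,u=np.where(k);print(a,k.sum(),np.round(T[k].min(0)),np.round(T[k].max(0)),u.mean().round(),v.mean().round())
z=np.load('pics/w3.npz');D=cloud('wrist',z['d'],st);D=((D-O)@M*1000-t)@r
print(np.round(D[285:300:2,325],1))
u,v=(300,230)
cv2.imwrite('pics/c4.png',cv2.resize(im[190:290,270:420],None,fx=5,fy=5,interpolation=2)[:,:,::-1])
```

```text
t 4.3 m [-60.3  45.2  57.7] xt [ 0.978 -0.004  0.207] zt [ 0.207 -0.    -0.978] f [ 0.4  0.1 -0.7] q [-0.25 -0.11  2.32  0.13  0.75  1.05]
-90 21 [-13. -39. -90.] [  1. -11. -81.] 350.0 231.0
-80 20 [-14. -27. -79.] [  6.   2. -71.] 350.0 232.0
-70 3 [-12.  -7. -67.] [-10.  -4. -61.] 352.0 235.0
-60 14 [-12. -13. -55.] [  5.  -1. -50.] 349.0 237.0
-50 24 [-12. -15. -49.] [  6.   2. -40.] 346.0 238.0
-40 17 [-12. -13. -40.] [  9.   5. -32.] 347.0 240.0
-30 1 [ -8.  -1. -24.] [ -8.  -1. -24.] 348.0 243.0
0 2 [-31. -39.   8.] [-30. -14.  10.] 346.0 262.0
10 10 [-31. -37.  10.] [ 3. 49. 20.] 347.0 258.0
20 10 [-11.  41.  20.] [ 5. 49. 28.] 352.0 244.0
[[ -7.6   4.2  28.1]
 [ -8.9   4.3  28.5]
 [ -9.4   4.2  27.2]
 [-10.3   4.2  26.6]
 [ 11.4   3.  -28.8]
 [ 11.9   2.9 -31.6]
 [ 11.6   2.9 -32.8]
 [ 11.    2.9 -33.1]]
```

View pics/c4.png

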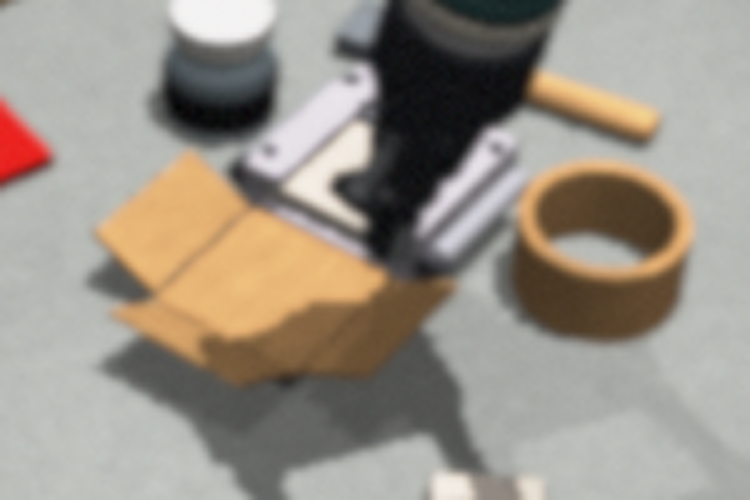

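The side crop shows the fingertips hovering above the near wall. Both cameras agree that the tips really lie about 28 mm behind the reported TCP (tool z ≈ -28). I'll use that and redo the stroke.

Call:
arm_command --moves '[{"tx": -38, "ty": 0, "tz": -8, "ax": 0, "ay": 0, "az": 0}, {"tx": -6, "ty": 0, "tz": 30, "ax": 0, "ay": 0, "az": 0}, {"tx": -6, "ty": 0, "tz": 30, "ax": 0, "ay": 0, "az": 0}, {"tx": 0, "ty": 0, "tz": 0, "ax": 0, "ay": 0, "az": 0}]'

```text
time_s: 4.7
tool_pos: [0.4235, -0.0647, -0.0066]
eef_rot: [-3.09, -0.285, -0.313]
force: [-1.0, 1.1, -0.8]
finger_gap: -0.002
grasp_force: 0.0
```

```bash
python3 -c "from h import *;show()"
```

```text
t 4.7 m [-102.2   47.2   -6.6] xt [ 0.98  -0.005  0.201] zt [ 0.201  0.003 -0.98 ] f [-0.8  1.3 -0.8] q [-0.29 -0.07  2.44  0.17  0.61  0.96]
```

Call:
arm_command --moves '[{"tx": 12, "ty": 0, "tz": 2, "ax": 0, "ay": 0, "az": 0}, {"tx": 9, "ty": 0, "tz": -6, "ax": 0, "ay": 0, "az": 0}, {"tx": 9, "ty": 0, "tz": -5, "ax": 0, "ay": 0, "az": 0}, {"tx": 8, "ty": 0, "tz": -2, "ax": 0, "ay": 0, "az": 0}, {"tx": 0, "ty": 0, "tz": 0, "ax": 0, "ay": 0, "az": 0}]'

```text
time_s: 5.2
tool_pos: [0.466, -0.0598, 0.018]
eef_rot: [-3.093, -0.288, -0.332]
force: [1.1, 0.3, 0.9]
finger_gap: -0.001
grasp_force: 0.0
```

Call:
arm_command --moves '[{"tx": 8, "ty": 0, "tz": 0, "ax": 0, "ay": 0, "az": 0}, {"tx": 5, "ty": 0, "tz": 1, "ax": 0, "ay": 0, "az": 0}, {"tx": 0, "ty": 0, "tz": 0, "ax": 0, "ay": 0, "az": 0}]'

```text
time_s: 5.5
tool_pos: [0.4715, -0.057, 0.0162]
eef_rot: [-3.092, -0.29, -0.311]
force: [-14.8, -4.9, 12.2]
finger_gap: 0.002
grasp_force: 8.1
```

```bash
python3 -c "from h import *;show()"
```

```text
t 5.5 m [-53.6  45.7  16.2] xt [ 0.98  -0.002  0.199] zt [ 0.199  0.001 -0.98 ] f [-15.4  -2.1  12.2] q [-0.24 -0.03  2.34  0.14  0.65  1.04]
```

Call:
arm_command --moves '[{"tx": -30, "ty": 0, "tz": -6, "ax": 0, "ay": 0, "az": 0}, {"tx": 10, "ty": 0, "tz": -49, "ax": 0, "ay": 0, "az": 0}, {"tx": 10, "ty": 0, "tz": -49, "ax": 0, "ay": 0, "az": 0}, {"tx": 0, "ty": 0, "tz": 0, "ax": 0, "ay": -6, "az": 0}, {"tx": 0, "ty": 0, "tz": 0, "ax": 0, "ay": -6, "az": 0}]'

```text
time_s: 6.0
tool_pos: [0.4476, -0.064, 0.1222]
eef_rot: [3.124, 0.287, 0.012]
force: [-0.2, 0.2, -0.4]
finger_gap: -0.004
grasp_force: 0.0
```

```bash
cat >> h.py <<'E'
def walls(name):
    st,im,d=cap('wrist',name); P=(cloud('wrist',d,st)-O)@M*1000; X,Y,Z=P[...,0],P[...,1],P[...,2]
    br=(im[...,0]>im[...,2]*1.3)
    for n,s,o in(('near',-X-44,Y),('far',X-44,Y),('end',Y-88,X+44)):
        k=br&(s>-12)&(s<52)&(o>8)&(o<80)&(Z>12)&(Z<75)
        if k.sum()<30: print(n,'few');continue
        top=k&(Z>np.percentile(Z[k],97)-2)
        print(n,k.sum(),'zmax',np.percentile(Z[k],99).round(1),'s at top',np.median(s[top]).round(1),'s max',np.percentile(s[k],99).round(1))
    return st,im,P
E
python3 -c "
from h import *;show();walls('w5')"
```

```text
t 6.0 m [-78.4  43.4 122.2] xt [ 1.    -0.005  0.007] zt [ 0.007 -0.005 -1.   ] f [-0.2  0.2 -0.4] q [-0.2  -0.1   2.16 -0.    1.07  1.19]
near 4355 zmax 65.9 s at top 2.2 s max 4.1
far 6191 zmax 26.9 s at top 12.8 s max 14.8
end 12137 zmax 42.7 s at top 37.9 s max 40.4
```

The near wall stands upright: its edge is at z 66, directly over the hinge. Next is the far wall.

Call:
arm_command --moves '[{"tx": 46, "ty": 0, "tz": 0, "ax": 0, "ay": 0, "az": 0}, {"tx": 46, "ty": 0, "tz": 0, "ax": 0, "ay": 0, "az": 0}, {"tx": 46, "ty": 0, "tz": 0, "ax": 0, "ay": 0, "az": 0}, {"tx": 46, "ty": 0, "tz": 0, "ax": 0, "ay": 0, "az": 0}, {"tx": 0, "ty": 0, "tz": 0, "ax": 0, "ay": -7, "az": 0}]'

```text
time_s: 6.55
tool_pos: [0.6284, -0.0284, 0.1172]
eef_rot: [3.111, 0.289, -0.186]
force: [0.0, -0.8, -0.9]
finger_gap: -0.003
grasp_force: 0.0
```

Call:
arm_command --moves '[{"tx": 0, "ty": 0, "tz": 0, "ax": 0, "ay": -7, "az": 0}, {"tx": 0, "ty": 0, "tz": 0, "ax": 0, "ay": -6, "az": 0}, {"tx": 10, "ty": 0, "tz": 28, "ax": 0, "ay": 0, "az": 0}, {"tx": 10, "ty": 0, "tz": 28, "ax": 0, "ay": 0, "az": 0}, {"tx": 0, "ty": 0, "tz": 0, "ax": 0, "ay": 0, "az": 0}]'

```text
time_s: 7.05
tool_pos: [0.6213, -0.0286, 0.0518]
eef_rot: [3.049, 0.284, -0.551]
force: [-1.5, -0.3, 0.1]
finger_gap: 0.004
grasp_force: 0.0
```

```bash
python3 -c "from h import *;show()"
```

```text
t 7.05 m [98.9 45.6 51.8] xt [ 0.937 -0.002 -0.35 ] zt [-0.35   0.004 -0.937] f [-1.5 -0.   0.1] q [-0.04  0.54  1.57 -0.08  1.38  1.37]
```

Call:
arm_command --moves '[{"tx": 12, "ty": 0, "tz": 26, "ax": 0, "ay": 0, "az": 0}, {"tx": 12, "ty": 0, "tz": 26, "ax": 0, "ay": 0, "az": 0}, {"tx": 0, "ty": 0, "tz": 0, "ax": 0, "ay": 0, "az": 0}]'

```text
time_s: 7.35
tool_pos: [0.6268, -0.028, -0.0024]
eef_rot: [3.049, 0.283, -0.546]
force: [-0.9, -0.7, -0.8]
finger_gap: 0.001
grasp_force: 0.0
```

```bash
python3 -c "from h import *;show()"
```

```text
t 7.35 m [104.4  45.1  -2.4] xt [ 0.938 -0.003 -0.347] zt [-0.347  0.003 -0.938] f [-1.  -0.5 -0.8] q [-0.04  0.6   1.58 -0.08  1.31  1.38]
```

Call:
arm_command --moves '[{"tx": -14, "ty": 0, "tz": 5, "ax": 0, "ay": 0, "az": 0}, {"tx": -10, "ty": 0, "tz": -2, "ax": 0, "ay": 0, "az": 0}, {"tx": -10, "ty": 0, "tz": -2, "ax": 0, "ay": 0, "az": 0}, {"tx": -10, "ty": 0, "tz": -1, "ax": 0, "ay": 0, "az": 0}, {"tx": 0, "ty": 0, "tz": 0, "ax": 0, "ay": 0, "az": 0}]'

```text
time_s: 7.85
tool_pos: [0.5902, -0.0361, 0.0189]
eef_rot: [3.05, 0.282, -0.531]
force: [1.3, -0.0, -0.4]
finger_gap: 0.0
grasp_force: 0.3
```

Call:
arm_command --moves '[{"tx": -8, "ty": 0, "tz": 3, "ax": 0, "ay": 0, "az": 0}, {"tx": -4, "ty": 0, "tz": 1, "ax": 0, "ay": 0, "az": 0}, {"tx": 0, "ty": 0, "tz": 0, "ax": 0, "ay": 0, "az": 0}]'

```text
time_s: 8.15
tool_pos: [0.5754, -0.0383, 0.0159]
eef_rot: [3.049, 0.283, -0.54]
force: [-0.5, 1.0, 0.5]
finger_gap: 0.001
grasp_force: 0.3
```

```bash
python3 -c "from h import *;show()"
```

```text
t 8.15 m [52.  44.7 15.9] xt [ 0.939 -0.003 -0.343] zt [-0.343  0.001 -0.939] f [-0.3  1.1  0.5] q [-0.06  0.5   1.7  -0.09  1.28  1.37]
```

Call:
arm_command --moves '[{"tx": -3, "ty": 0, "tz": 1, "ax": 0, "ay": 0, "az": 0}, {"tx": 0, "ty": 0, "tz": 0, "ax": 0, "ay": 0, "az": 0}]'

```text
time_s: 8.35
tool_pos: [0.5729, -0.0388, 0.0158]
eef_rot: [3.049, 0.283, -0.539]
force: [1.1, -0.2, 0.7]
finger_gap: 0.002
grasp_force: 0.6
```

Call:
arm_command --moves '[{"tx": -2, "ty": 0, "tz": 0.7, "ax": 0, "ay": 0, "az": 0}, {"tx": 0, "ty": 0, "tz": 0, "ax": 0, "ay": 0, "az": 0}]'

```text
time_s: 8.55
tool_pos: [0.5712, -0.0392, 0.016]
eef_rot: [3.05, 0.283, -0.538]
force: [2.7, 0.3, 1.1]
finger_gap: 0.002
grasp_force: 1.0
```

```bash
python3 -c "from h import *;show()"
```

```text
t 8.55 m [47.7 44.6 16. ] xt [ 0.94  -0.003 -0.342] zt [-0.342  0.001 -0.94 ] f [ 2.7 -0.2  1.1] q [-0.06  0.49  1.72 -0.09  1.28  1.37]
```

Force is just starting to build, so I'll press a little more, then retreat, rise and check.

Call:
arm_command --moves '[{"tx": -2.5, "ty": 0, "tz": 1, "ax": 0, "ay": 0, "az": 0}, {"tx": 0, "ty": 0, "tz": 0, "ax": 0, "ay": 0, "az": 0}]'

```text
time_s: 8.75
tool_pos: [0.5711, -0.0392, 0.0161]
eef_rot: [3.051, 0.283, -0.529]
force: [7.4, 2.9, -1.0]
finger_gap: -0.003
grasp_force: 3.5
```

Call:
arm_command --moves '[{"tx": 30, "ty": 0, "tz": -12, "ax": 0, "ay": 0, "az": 0}, {"tx": -16, "ty": 0, "tz": -46, "ax": 0, "ay": 0, "az": 0}, {"tx": -16, "ty": 0, "tz": -46, "ax": 0, "ay": 0, "az": 0}, {"tx": 0, "ty": 0, "tz": 0, "ax": 0, "ay": 7, "az": 0}, {"tx": 0, "ty": 0, "tz": 0, "ax": 0, "ay": 7, "az": 0}]'

```text
time_s: 9.25
tool_pos: [0.6039, -0.0334, 0.1159]
eef_rot: [3.114, 0.29, -0.153]
force: [-0.4, 0.3, 0.3]
finger_gap: 0.001
grasp_force: 0.0
```

Call:
arm_command --moves '[{"tx": 0, "ty": 0, "tz": 0, "ax": 0, "ay": 6, "az": 0}, {"tx": 0, "ty": 0, "tz": -20, "ax": 0, "ay": 0, "az": 0}, {"tx": 0, "ty": 0, "tz": 0, "ax": 0, "ay": 0, "az": 0}]'

```text
time_s: 9.55
tool_pos: [0.6008, -0.0337, 0.1357]
eef_rot: [3.128, 0.289, 0.002]
force: [0.2, -0.4, 0.7]
finger_gap: -0.003
grasp_force: 0.0
```

```bash
python3 -c "
from h import *;show();walls('w6')"
```

```text
t 9.55 m [ 77.8  44.4 135.7] xt [ 1.    -0.004  0.001] zt [ 0.001 -0.    -1.   ] f [ 0.1 -0.4  0.7] q [-0.1   0.18  1.84 -0.    1.12  1.29]
near 279 zmax 65.6 s at top 1.7 s max 4.1
far 2934 zmax 65.7 s at top 2.0 s max 4.3
end 4451 zmax 42.5 s at top 38.1 s max 40.5
```

The far wall is upright. For the end wall I'll go to the tray's end and yaw 90°.

Call:
arm_command --moves '[{"tx": -26, "ty": -35, "tz": 0, "ax": 0, "ay": 0, "az": -8}, {"tx": 0, "ty": 0, "tz": 0, "ax": 0, "ay": 0, "az": -8}, {"tx": 0, "ty": 0, "tz": 0, "ax": 0, "ay": 0, "az": -8}, {"tx": 0, "ty": 0, "tz": 0, "ax": 0, "ay": 0, "az": -8}, {"tx": 0, "ty": 0, "tz": 0, "ax": 0, "ay": 0, "az": -8}]'

```text
time_s: 10.1
tool_pos: [0.57, -0.0036, 0.1334]
eef_rot: [-2.835, -1.351, 0.002]
force: [-0.1, -0.6, -0.6]
finger_gap: 0.002
grasp_force: 0.0
```

Call:
arm_command --moves '[{"tx": 0, "ty": 0, "tz": 0, "ax": 0, "ay": 0, "az": -8.3}, {"tx": 0, "ty": 0, "tz": 0, "ax": 0, "ay": 0, "az": -8.3}, {"tx": 0, "ty": 0, "tz": 0, "ax": 0, "ay": 0, "az": -8.3}, {"tx": 0, "ty": 0, "tz": 0, "ax": 0, "ay": 0, "az": -8.3}, {"tx": 0, "ty": 0, "tz": 0, "ax": 0, "ay": 0, "az": -8.3}]'

```text
time_s: 10.6
tool_pos: [0.5701, -0.0037, 0.1333]
eef_rot: [-2.172, -2.268, 0.002]
force: [-0.2, 1.2, -0.3]
finger_gap: -0.003
grasp_force: 0.0
```

Call:
arm_command --moves '[{"tx": 35, "ty": -26, "tz": 0, "ax": 0, "ay": 0, "az": -8.3}, {"tx": 35, "ty": -26, "tz": 0, "ax": 0, "ay": 0, "az": 0}, {"tx": 0, "ty": 0, "tz": 0, "ax": 0, "ay": 0, "az": 0}]'

```text
time_s: 10.9
tool_pos: [0.5068, 0.0625, 0.1325]
eef_rot: [-2.004, -2.413, 0.005]
force: [0.6, -0.2, -0.8]
finger_gap: -0.002
grasp_force: 0.0
```

```bash
python3 -c "
from h import *;show()"
```

```text
t 10.9 m [  3.5 156.5 132.5] xt [0.004 1.    0.002] zt [-0.005  0.002 -1.   ] f [ 0.6 -0.3 -0.8] q [ 0.07  0.02  2.03  0.    1.1  -0.11]
```

Call:
arm_command --moves '[{"tx": 0, "ty": 0, "tz": 0, "ax": 0, "ay": -7, "az": 0}, {"tx": 0, "ty": 0, "tz": 0, "ax": 0, "ay": -7, "az": 0}, {"tx": 0, "ty": 0, "tz": 0, "ax": 0, "ay": -6, "az": 0}, {"tx": 13, "ty": 0, "tz": 43, "ax": 0, "ay": 0, "az": 0}, {"tx": 13, "ty": 0, "tz": 43, "ax": 0, "ay": 0, "az": 0}]'

```text
time_s: 11.4
tool_pos: [0.5143, 0.0572, 0.0446]
eef_rot: [1.824, 2.195, -0.316]
force: [0.3, -0.4, -0.4]
finger_gap: -0.003
grasp_force: 0.0
```

Call:
arm_command --moves '[{"tx": 13, "ty": 3, "tz": 40, "ax": 0, "ay": 0, "az": 0}, {"tx": 0, "ty": 0, "tz": 0, "ax": 0, "ay": 0, "az": 0}]'

```text
time_s: 11.6
tool_pos: [0.5095, 0.0526, -0.004]
eef_rot: [1.829, 2.2, -0.339]
force: [-2.1, -0.7, -0.1]
finger_gap: -0.0
grasp_force: 0.0
```

```bash
python3 -c "
from h import *;show()"
```

```text
t 11.6 m [  4.3 146.3  -4. ] xt [ 0.002  0.939 -0.343] zt [-0.015 -0.343 -0.939] f [-2.2 -0.3 -0.1] q [ 0.3   0.25  2.11 -0.45  0.89  0.42]
```

Call:
arm_command --moves '[{"tx": -13, "ty": 0, "tz": 5, "ax": 0, "ay": 0, "az": 0}, {"tx": -10, "ty": 0, "tz": -2, "ax": 0, "ay": 0, "az": 0}, {"tx": -10, "ty": 0, "tz": -2, "ax": 0, "ay": 0, "az": 0}, {"tx": -10, "ty": 0, "tz": -2, "ax": 0, "ay": 0, "az": 0}, {"tx": 0, "ty": 0, "tz": 0, "ax": 0, "ay": 0, "az": 0}]'

```text
time_s: 12.1
tool_pos: [0.5243, 0.0135, 0.0213]
eef_rot: [1.829, 2.19, -0.317]
force: [0.2, -0.3, -0.2]
finger_gap: -0.001
grasp_force: 0.0
```

Call:
arm_command --moves '[{"tx": -8, "ty": 0, "tz": 3, "ax": 0, "ay": 0, "az": 0}, {"tx": -3, "ty": 0, "tz": 1, "ax": 0, "ay": 0, "az": 0}, {"tx": 0, "ty": 0, "tz": 0, "ax": 0, "ay": 0, "az": 0}]'

```text
time_s: 12.4
tool_pos: [0.5239, 0.0025, 0.0183]
eef_rot: [1.828, 2.194, -0.323]
force: [-0.4, 0.3, -0.1]
finger_gap: 0.005
grasp_force: 0.0
```

```bash
python3 -c "
from h import *;show()"
```

```text
t 12.4 m [ 9.1 94.4 18.3] xt [ 0.007  0.94  -0.342] zt [-0.003 -0.342 -0.94 ] f [-0.3  0.4 -0.1] q [ 0.2   0.2   2.12 -0.46  0.89  0.32]
```

Call:
arm_command --moves '[{"tx": -3, "ty": 0, "tz": 1, "ax": 0, "ay": 0, "az": 0}, {"tx": 0, "ty": 0, "tz": 0, "ax": 0, "ay": 0, "az": 0}]'

```text
time_s: 12.6
tool_pos: [0.5242, 0.0008, 0.018]
eef_rot: [1.83, 2.195, -0.322]
force: [-2.4, 4.9, 2.7]
finger_gap: -0.001
grasp_force: 2.7
```

Call:
arm_command --moves '[{"tx": -2, "ty": 0, "tz": 0.7, "ax": 0, "ay": 0, "az": 0}, {"tx": 0, "ty": 0, "tz": 0, "ax": 0, "ay": 0, "az": 0}]'

```text
time_s: 12.8
tool_pos: [0.5244, 0.0005, 0.018]
eef_rot: [1.832, 2.195, -0.319]
force: [-5.9, 13.0, 5.2]
finger_gap: 0.001
grasp_force: 6.7
```

```bash
python3 -c "
from h import *;show()"
```

```text
t 12.8 m [ 9.1 92.4 18. ] xt [ 0.008  0.941 -0.338] zt [-0.003 -0.338 -0.941] f [-3.4 13.9  5.2] q [ 0.19  0.2   2.12 -0.45  0.88  0.32]
```

The end wall is at its stop. I'll retreat, rise and check all three.

Call:
arm_command --moves '[{"tx": 30, "ty": 0, "tz": -11, "ax": 0, "ay": 0, "az": 0}, {"tx": -16, "ty": 0, "tz": -46, "ax": 0, "ay": 0, "az": 0}, {"tx": -16, "ty": 0, "tz": -46, "ax": 0, "ay": 0, "az": 0}, {"tx": -5, "ty": 0, "tz": -15, "ax": 0, "ay": 7, "az": 0}, {"tx": 0, "ty": 0, "tz": 0, "ax": 0, "ay": 7, "az": 0}]'

```text
time_s: 13.3
tool_pos: [0.5218, 0.0331, 0.1358]
eef_rot: [1.952, 2.353, -0.09]
force: [-0.6, 0.5, -1.0]
finger_gap: -0.001
grasp_force: 0.0
```

Call:
arm_command --moves '[{"tx": 0, "ty": 0, "tz": 0, "ax": 0, "ay": 6, "az": 0}, {"tx": -45, "ty": 3, "tz": 0, "ax": 0, "ay": 0, "az": 0}, {"tx": -45, "ty": 3, "tz": 0, "ax": 0, "ay": 0, "az": 0}, {"tx": -45, "ty": 3, "tz": 0, "ax": 0, "ay": 0, "az": 0}, {"tx": 0, "ty": 0, "tz": 0, "ax": 0, "ay": 0, "az": 0}]'

```text
time_s: 13.8
tool_pos: [0.5527, -0.1051, 0.1313]
eef_rot: [2.015, 2.408, -0.003]
force: [-0.5, 0.8, 0.6]
finger_gap: 0.001
grasp_force: 0.0
```

```bash
python3 -c "
from h import *;show();walls('w7')"
```

```text
t 13.8 m [ 17.2 -16.7 131.3] xt [ 0.011  1.    -0.002] zt [-0.001 -0.002 -1.   ] f [-0.3  0.9  0.6] q [-0.23  0.11  1.93 -0.    1.1  -0.41]
near 5456 zmax 65.7 s at top 2.2 s max 4.2
far 3983 zmax 66.0 s at top 1.2 s max 3.3
end 5192 zmax 65.9 s at top 2.2 s max 4.2
```

All three walls are upright. Next I'll go behind the paddle.

Call:
arm_command --moves '[{"tx": -46, "ty": -8, "tz": 0, "ax": 0, "ay": 0, "az": 0.5}, {"tx": -47, "ty": -9, "tz": 0, "ax": 0, "ay": 0, "az": 0}, {"tx": 0, "ty": 0, "tz": 40, "ax": 0, "ay": 0, "az": 0}, {"tx": 0, "ty": 0, "tz": 40, "ax": 0, "ay": 0, "az": 0}, {"tx": 0, "ty": 0, "tz": 0, "ax": 0, "ay": 0, "az": 0}]'

```text
time_s: 14.35
tool_pos: [0.5454, -0.1913, 0.045]
eef_rot: [-2.012, -2.395, 0.007]
force: [-1.2, 0.1, -0.2]
finger_gap: -0.002
grasp_force: 0.0
```

Run:
```python
from h import *
show();st,im,d=cap('wrist','w8');P=(cloud('wrist',d,st)-O)@M*1000
k=(P[...,2]>70)&(P[...,2]<92)&(abs(P[...,0])<40)&(P[...,1]<-55)&(P[...,1]>-100)
print(k.sum(),np.round(np.percentile(P[k],[2,50,98],axis=0),1) if k.sum() else '')
```

```text
t 14.35 m [  -6.1 -100.    45. ] xt [0.015 1.    0.008] zt [-0.012  0.008 -1.   ] f [-1.2  0.4 -0.2] q [-0.38  0.24  1.95  0.    0.96 -0.55]
6996 [[-22.  -93.3  71.3]
 [ -1.2 -78.9  85. ]
 [ 24.  -75.3  90.8]]
```

View pics/w8.png

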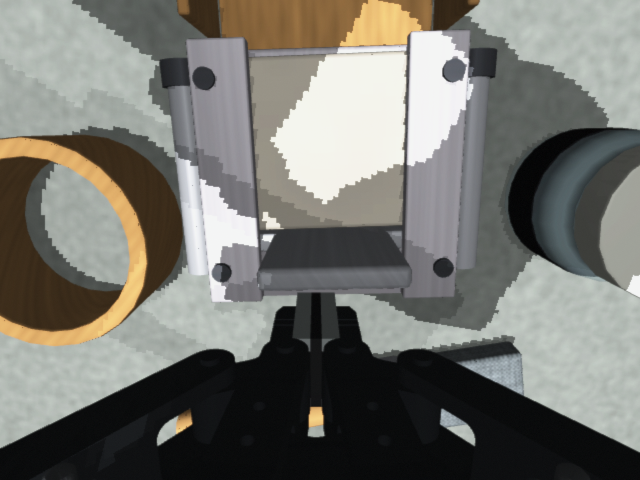

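The shut fingers at (317,295) are just behind the paddle (258–412, 230–290), with the tile in front of it. I'll lower slightly and push.

Call:
arm_command --moves '[{"tx": -4, "ty": 6, "tz": 0, "ax": 0, "ay": 0, "az": 0}, {"tx": 0, "ty": 0, "tz": 15, "ax": 0, "ay": 0, "az": 0}, {"tx": 0, "ty": 0, "tz": 0, "ax": 0, "ay": 0, "az": 0}]'

```text
time_s: 14.7
tool_pos: [0.5588, -0.197, 0.0366]
eef_rot: [2.02, 2.405, 0.0]
force: [-0.9, 0.5, -0.6]
finger_gap: -0.0
grasp_force: 0.0
```

Call:
arm_command --moves '[{"tx": 4, "ty": 0, "tz": 0, "ax": 0, "ay": 0, "az": 0}, {"tx": 4, "ty": 0, "tz": 0, "ax": 0, "ay": 0, "az": 0}, {"tx": 6, "ty": 0, "tz": 0, "ax": 0, "ay": 0, "az": 0}, {"tx": 6, "ty": 0, "tz": 0, "ax": 0, "ay": 0, "az": 0}, {"tx": 6, "ty": 0, "tz": 0, "ax": 0, "ay": 0, "az": 0}]'

```text
time_s: 15.2
tool_pos: [0.5541, -0.1728, 0.0373]
eef_rot: [2.019, 2.404, -0.002]
force: [-0.4, -6.6, -0.8]
finger_gap: 0.002
grasp_force: 3.0
```

```bash
python3 -c "
from h import *;show()"
```

```text
t 15.2 m [  5.9 -83.5  37.3] xt [ 0.015  1.    -0.003] zt [ 0.001 -0.003 -1.   ] f [-1.6 -6.4 -0.8] q [-0.34  0.25  1.96 -0.    0.93 -0.52]
```

Call:
arm_command --moves '[{"tx": 6, "ty": 0, "tz": 0, "ax": 0, "ay": 0, "az": 0}, {"tx": 6, "ty": 0, "tz": 0, "ax": 0, "ay": 0, "az": 0}, {"tx": 6, "ty": 0, "tz": 0, "ax": 0, "ay": 0, "az": 0}, {"tx": 6, "ty": 0, "tz": 0, "ax": 0, "ay": 0, "az": 0}, {"tx": 6, "ty": 0, "tz": 0, "ax": 0, "ay": 0, "az": 0}]'

```text
time_s: 15.7
tool_pos: [0.5482, -0.1439, 0.0372]
eef_rot: [2.019, 2.404, -0.005]
force: [-1.9, -10.3, 1.8]
finger_gap: -0.002
grasp_force: 4.1
```

Call:
arm_command --moves '[{"tx": 6, "ty": 0, "tz": 0, "ax": 0, "ay": 0, "az": 0}, {"tx": 6, "ty": 0, "tz": 0, "ax": 0, "ay": 0, "az": 0}, {"tx": 5, "ty": 0, "tz": 0, "ax": 0, "ay": 0, "az": 0}, {"tx": 5, "ty": 0, "tz": 0, "ax": 0, "ay": 0, "az": 0}, {"tx": 5, "ty": 0, "tz": 0, "ax": 0, "ay": 0, "az": 0}]'

```text
time_s: 16.2
tool_pos: [0.5429, -0.1176, 0.0372]
eef_rot: [2.019, 2.405, -0.007]
force: [-4.7, -10.2, 3.5]
finger_gap: 0.006
grasp_force: 4.3
```

```bash
python3 -c "
from h import *;show()"
```

```text
t 16.2 m [  5.2 -27.1  37.2] xt [ 0.014  1.    -0.004] zt [-0.002 -0.004 -1.   ] f [-6.5 -9.2  3.5] q [-0.26  0.21  2.01 -0.01  0.92 -0.43]
```

Call:
arm_command --moves '[{"tx": 4, "ty": 0, "tz": 0, "ax": 0, "ay": 0, "az": 0}, {"tx": 4, "ty": 0, "tz": 0, "ax": 0, "ay": 0, "az": 0}, {"tx": 3, "ty": 0, "tz": 0, "ax": 0, "ay": 0, "az": 0}, {"tx": 2, "ty": 0, "tz": 0, "ax": 0, "ay": 0, "az": 0}, {"tx": 0, "ty": 0, "tz": 0, "ax": 0, "ay": 0, "az": 0}]'

```text
time_s: 16.7
tool_pos: [0.5406, -0.1046, 0.0372]
eef_rot: [2.019, 2.406, -0.006]
force: [-3.1, -8.3, 2.7]
finger_gap: -0.001
grasp_force: 3.8
```

Call:
arm_command --moves '[{"tx": 2, "ty": 0, "tz": 0, "ax": 0, "ay": 0, "az": 0}, {"tx": 0, "ty": 0, "tz": 0, "ax": 0, "ay": 0, "az": 0}]'

```text
time_s: 16.9
tool_pos: [0.5404, -0.1037, 0.0372]
eef_rot: [2.017, 2.405, -0.008]
force: [-4.3, -12.2, 2.3]
finger_gap: 0.002
grasp_force: 5.5
```

```bash
python3 -c "
from h import *;show()"
```

```text
t 16.9 m [  5.4 -13.   37.2] xt [ 0.014  1.    -0.005] zt [-0.002 -0.005 -1.   ] f [ -6.5 -11.2   2.3] q [-0.23  0.2   2.02 -0.01  0.92 -0.4 ]
```

Only 1 mm moved for a 2 mm command and the force is up, so it should be at the stop. I'll press twice more to confirm.

Call:
arm_command --moves '[{"tx": 2, "ty": 0, "tz": 0, "ax": 0, "ay": 0, "az": 0}, {"tx": 0, "ty": 0, "tz": 0, "ax": 0, "ay": 0, "az": 0}]'

```text
time_s: 17.1
tool_pos: [0.5405, -0.1036, 0.0373]
eef_rot: [2.015, 2.404, -0.011]
force: [-2.9, -18.8, 0.3]
finger_gap: 0.001
grasp_force: 8.8
```

Call:
arm_command --moves '[{"tx": 2, "ty": 0, "tz": 0, "ax": 0, "ay": 0, "az": 0}, {"tx": 0, "ty": 0, "tz": 0, "ax": 0, "ay": 0, "az": 0}]'

```text
time_s: 17.3
tool_pos: [0.5405, -0.1036, 0.0373]
eef_rot: [2.012, 2.403, -0.013]
force: [-2.9, -25.3, -1.7]
finger_gap: 0.003
grasp_force: 12.1
```

The paddle is at its stop. I'll back off gradually so it follows home, then rise clear.

Call:
arm_command --moves '[{"tx": -12, "ty": 0, "tz": 0, "ax": 0, "ay": 0, "az": 0}, {"tx": -18, "ty": 0, "tz": 0, "ax": 0, "ay": 0, "az": 0}, {"tx": -18, "ty": 0, "tz": 0, "ax": 0, "ay": 0, "az": 0}, {"tx": -18, "ty": 0, "tz": 0, "ax": 0, "ay": 0, "az": 0}, {"tx": -18, "ty": 0, "tz": 0, "ax": 0, "ay": 0, "az": 0}]'

```text
time_s: 17.8
tool_pos: [0.5561, -0.1807, 0.037]
eef_rot: [2.021, 2.404, 0.002]
force: [0.9, -0.3, 0.3]
finger_gap: 0.002
grasp_force: 0.5
```

Call:
arm_command --moves '[{"tx": -18, "ty": 0, "tz": 0, "ax": 0, "ay": 0, "az": 0}, {"tx": -8, "ty": 0, "tz": 0, "ax": 0, "ay": 0, "az": 0}, {"tx": 0, "ty": 0, "tz": -40, "ax": 0, "ay": 0, "az": 0}, {"tx": 0, "ty": 0, "tz": -40, "ax": 0, "ay": 0, "az": 0}, {"tx": 20, "ty": 0, "tz": -20, "ax": 0, "ay": 0, "az": 0}]'

```text
time_s: 18.3
tool_pos: [0.5586, -0.1876, 0.1402]
eef_rot: [2.021, 2.399, 0.003]
force: [-0.1, 1.2, 1.0]
finger_gap: 0.001
grasp_force: 0.0
```

Call:
arm_command --moves '[{"tx": 30, "ty": 0, "tz": -10, "ax": 0, "ay": 0, "az": 0}, {"tx": 30, "ty": 0, "tz": -10, "ax": 0, "ay": 0, "az": 0}, {"tx": 0, "ty": 0, "tz": 0, "ax": 0, "ay": 0, "az": 0}]'

```text
time_s: 18.6
tool_pos: [0.5461, -0.1235, 0.158]
eef_rot: [2.018, 2.407, 0.003]
force: [1.6, -0.5, 0.7]
finger_gap: 0.0
grasp_force: 0.0
```

Run:
```python
from h import *
show();st,im,P=walls('w9')
X,Y,Z=P[...,0],P[...,1],P[...,2]
k=(abs(X)<38)&(Y>2)&(Y<84)&(im.min(-1)>120)&(Z<50); print('tile z pct',np.percentile(Z[k],[2,50,98]).round(1),'y',np.percentile(Y[k],[1,99]).round(1),k.sum())
A=np.c_[X[k],Y[k],np.ones(k.sum())];print('plane',np.linalg.lstsq(A,Z[k],rcond=None)[0].round(3))
k=(Z>75)&(Z<92)&(abs(X)<35)&(Y>-110)&(Y<0);print('paddle y',np.percentile(Y[k],[2,50,98]).round(1) if k.sum() else None)
```

```text
t 18.6 m [  7.3 -33.5 158. ] xt [0.013 1.    0.001] zt [ 0.002  0.001 -1.   ] f [ 1.5 -0.8  0.7] q [-0.27  0.08  1.91  0.    1.15 -0.44]
near 2793 zmax 65.9 s at top 2.3 s max 4.4
far 2197 zmax 66.2 s at top 1.2 s max 3.3
end 4467 zmax 65.9 s at top 2.2 s max 4.2
tile z pct [31.  32.8 34.3] y [ 8.2 76.4] 12303
plane [-3.0000e-03 -7.0000e-03  3.2945e+01]
paddle y [-83.  -76.1 -75.1]
```

View pics/w9.png

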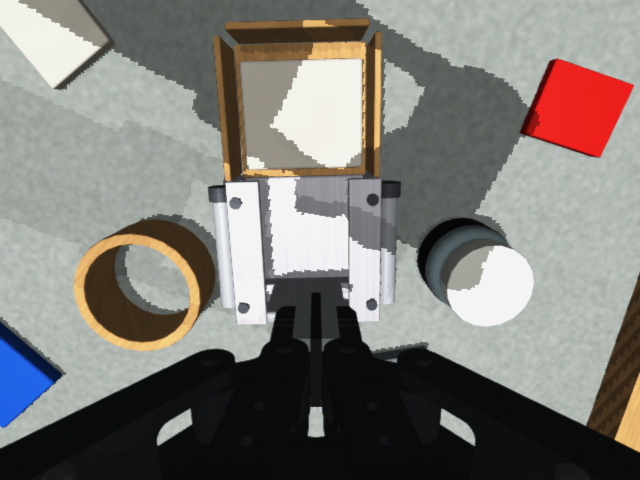

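The tile lies flat in the tray at (303,112), with its top at z 33 and y 8–77 mm. All three walls are upright, the paddle is back at rest, and the jar and tape are undisturbed.

```bash
python3 -c "
from cell import env;print(env.hand_in())"
```

```text
the job is handed in; nothing more can be done
None
```

I folded all three walls upright, pushed the paddle to its stop and let it spring back; the last picture showed the tile flat in the tray, the walls still upright and the jar and tape in view where they were, and the job is handed in (no verdict was returned).

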